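# Make up two pottery gift sets

## Robot

A 6-joint arm with a two-finger parallel gripper is mounted at the origin on the work surface. World frame = base frame: x ahead of the robot, y to its left, z up, the work surface at z = 0. Lengths are in mm, angles in degrees, forces in N, time in s.
With the tool pointing down it reaches from about 300 to 850 mm from the base axis. Payload 4.2 kg.
Tool frame: the origin (TCP) lies at the very end of the fingers, on their centre line; the grasp point (between the pads) lies 19 mm behind it; z points along the fingers, y is the line along which they close (so a half turn about z gives the same grasp; the last joint's range is limited). The gripper opens to 91 mm and grips with 3 to 60 N. Pads are 32 mm wide; open, the fingers measure 118 mm over their backs; the gripper's body (76 mm by 178 mm) begins 60 mm behind the grasp point.
Start: joints at [73.281, 18.312, 89.639, -0, 72.044, -1.146], TCP at [154.37, 553.907, 213.976] pointing down, gripper open.
Joint ranges: [-177.97, 177.97], [-48.28, 115.42], [12.27, 149.76], [-77.06, 257.06], [2.81, 150.46], [-146.56, 146.56]. Speed limits (degrees/s): [147.25, 147.25, 180, 180, 180, 180].

## Interface

Orientations are given as [roll, pitch, yaw] about the fixed x, y, z axes, in that order (R = Rz(yaw) Ry(pitch) Rx(roll)).
In Python, from workcell import env, eyes gives the robot as it stands.
- The arm moves only by the tool send_rows, never from a script. Its argument "targets" is text: rows parted by semicolons, each of 7 numbers parted by spaces: the shift along the tool's x, y, z in m, then the turn, a rotation vector about the tool's x, y, z in degrees, then the opening in per cent of the stroke, from 0 (shut) to 100 (fully open). A call has 1 to 12 rows; each row is the pose to reach, as a shift and turn from the pose commanded when the call began, along the tool's axes at that moment; what a row does not reach only later rows make up. A row lasts 1/12 s, in which the tool goes at most 41.7 mm and 7.16 degrees, less where a joint would pass 70% of its speed; a pose out of reach is approached as far as the arm can. A call with a gripper value outside its range is refused whole. The fingers move at their own pace and stop on an object; "grip_force" is the grip in N (left out, the last holds). Time passes only in rows, so rows that repeat a pose let the fingers close. It gives the time, the measured TCP pose, the force, the opening and the grip force at its end, in the units of the state.
- env.state(): the state, without advancing time (a new reading comes with each control period).
- eyes.grab_frame(name): name is "scene" or "top" or "wrist"; returns a dict with "image" (420x560x3 uint8, blue, green, red), "fovy" (degrees; the focal length in pixels is half the picture's height over the tangent of half this angle, whatever the lens; pixels are square), "cx", "cy" (the principal point, pixels), "eye" and "attitude" of the camera in the world. Camera axes: x right, y up, looking along -z (the intrinsics and any distortion apply to the point x, -y, -z); pixel columns grow to the right and rows downward; lengths in mm; the calibration is good to about 2 mm. A picture is of the moment at which its call begins. There is no depth.
- env.job_done(): hands the job in; it is judged then, once.
The state is a dict: "time_s": time; "qpos": joint angles; "qvel": joint speeds; "effort": joint torques, N m; "ee_pos": TCP position; "ee_rot": TCP orientation; "force": force on the tool from outside, world axes, zero at the start; "torque": the same for the moment, N m; "gripper_width": finger opening in mm; "gripper_force": force on a finger pad.
Only numpy, scipy, OpenCV 4.12 (cv2) and the standard library are available. Lean on these libraries where they do the work, as an engineer would, in place of code of your own. Each camera call takes 0.05 s, during which the arm holds its last target. There are 200 camera calls.

## Task

Make up two gift sets from the pottery on the table. In the wooden tray, stand the grey flask in the middle compartment and the white cup and the blue cup in the two outer ones (either way round); in the green tray, stand the terracotta flask and the yellow cup, one in each compartment, either way round. Set everything down upright on the tray floors without dropping it, and leave the black flask and the black cup where they stand.

Things in the scene. Friction and masses are not known exactly. Their poses are not given: they have to be found in the camera images.
- flask_grey: Light grey unglazed pottery flask, belly 52 mm across (widest 26 mm up), straight round neck 25 mm across from 56 mm up to the flat top at 84 mm (spout hole only drawn, solid); easily held by the neck. About 0.14 kg. Stands upright on the table. Origin: centre of its underside, z up its axis.
- flask_terracotta: Terracotta (orange-brown) pottery flask, belly 52 mm across (widest 26 mm up), straight round neck 25 mm across from 56 mm up to the flat top at 84 mm (spout hole only drawn, solid); easily held by the neck. About 0.14 kg. Stands upright on the table. Origin: centre of its underside, z up its axis.
- cup_white: White pottery cup without handle, straight-sided, 50 mm in outside diameter, 55 mm tall, open top, wall 3.5 mm; can be held across its outside. About 0.11 kg. Stands upright on the table. Origin: centre of its underside, z up its axis.
- cup_blue: Dark blue pottery cup without handle, straight-sided, 50 mm in outside diameter, 55 mm tall, open top, wall 3.5 mm; can be held across its outside. About 0.11 kg. Stands upright on the table. Origin: centre of its underside, z up its axis.
- cup_yellow: Yellow pottery cup without handle, straight-sided, 50 mm in outside diameter, 55 mm tall, open top, wall 3.5 mm; can be held across its outside. About 0.11 kg. Stands upright on the table. Origin: centre of its underside, z up its axis.
- flask_black: Black pottery flask, belly 52 mm across (widest 26 mm up), straight round neck 25 mm across from 56 mm up to the flat top at 84 mm (spout hole only drawn, solid); easily held by the neck. About 0.14 kg. Stands upright on the table. Origin: centre of its underside, z up its axis. Surplus, in neither set.
- cup_black: Black pottery cup without handle, straight-sided, 50 mm in outside diameter, 55 mm tall, open top, wall 3.5 mm; can be held across its outside. About 0.11 kg. Stands upright on the table. Origin: centre of its underside, z up its axis. Surplus, in neither set. (Pieces stand at least 90 mm apart; unlisted among them lie only a wooden rib and a steel disc, both under 10 mm tall.)
- tray_wood: Brown wooden tray, fixed, 236 mm long (x), 82 mm wide (y); three compartments in a row along x, 72 by 72 mm inside, centres at x = -77, 0 and +77 mm, y = 0. Walls and dividers 5 mm thick, 18 mm tall; floor 5 mm thick. Origin: centre of its underside, z up; its x points away from the robot within 15 degrees.
- tray_green: Lime-green plastic tray, fixed, 159 mm long (x), 82 mm wide (y); two compartments in a row along x, 72 by 72 mm inside, centres at x = -38.5 and +38.5 mm, y = 0. Walls and dividers 5 mm thick, 18 mm tall; floor 5 mm thick. Origin: centre of its underside, z up; its x points away from the robot within 15 degrees.
Things that resemble listed ones, but are neither listed nor needed, are in the scene too. There is more than one size of the cup_yellow; the job needs the smaller.

How it is judged (in metres and radians):
At the end, for the whole second after the job is handed in: The five pieces stand in their trays as asked, one to a compartment, within 16 mm of its centre along each tray axis, underside 1 to 9 mm above the tray's underside, within 0.12 rad of upright, at rest (0.02 m/s). Black flask and cup upright, within 25 mm of their start (x of flask_grey in the frame of tray_wood between -0.016 and 0.016 m and y of flask_grey in the frame of tray_wood between -0.016 and 0.016 m and (((x of cup_white in the frame of tray_wood between 0.061 and 0.093 m and y of cup_white in the frame of tray_wood between -0.016 and 0.016 m) and (x of cup_blue in the frame of tray_wood between -0.093 and -0.061 m and y of cup_blue in the frame of tray_wood between -0.016 and 0.016 m)) or ((x of cup_white in the frame of tray_wood between -0.093 and -0.061 m and y of cup_white in the frame of tray_wood between -0.016 and 0.016 m) and (x of cup_blue in the frame of tray_wood between 0.061 and 0.093 m and y of cup_blue in the frame of tray_wood between -0.016 and 0.016 m))) and (((x of flask_terracotta in the frame of tray_green between 0.0225 and 0.0545 m and y of flask_terracotta in the frame of tray_green between -0.016 and 0.016 m) and (x of cup_yellow in the frame of tray_green between -0.0545 and -0.0225 m and y of cup_yellow in the frame of tray_green between -0.016 and 0.016 m)) or ((x of flask_terracotta in the frame of tray_green between -0.0545 and -0.0225 m and y of flask_terracotta in the frame of tray_green between -0.016 and 0.016 m) and (x of cup_yellow in the frame of tray_green between 0.0225 and 0.0545 m and y of cup_yellow in the frame of tray_green between -0.016 and 0.016 m))) and z of flask_grey in the frame of tray_wood between 0.001 and 0.009 m and angle between each of flask_grey, cup_white, cup_blue, flask_terracotta, cup_yellow, flask_black, cup_black's own z axis and vertical below 0.12 rad and linear speed of each of flask_grey, cup_white, cup_blue, flask_terracotta, cup_yellow below 0.02 m/s and z of cup_white in the frame of tray_wood between 0.001 and 0.009 m and z of cup_blue in the frame of tray_wood between 0.001 and 0.009 m and z of flask_terracotta in the frame of tray_green between 0.001 and 0.009 m and z of cup_yellow in the frame of tray_green between 0.001 and 0.009 m and distance of each of flask_black, cup_black from where it was at the start of the episode below 0.025 m); the robot touches nothing.
It fails at once if a piece of a set dropped or knocked flying (faster than 0.6 m/s while the fingers do not touch it) ((linear speed of flask_grey above 0.6 m/s and contact force between the fingers and flask_grey below 0.05 N) or (linear speed of flask_terracotta above 0.6 m/s and contact force between the fingers and flask_terracotta below 0.05 N) or (linear speed of cup_white above 0.6 m/s and contact force between the fingers and cup_white below 0.05 N) or (linear speed of cup_blue above 0.6 m/s and contact force between the fingers and cup_blue below 0.05 N) or (linear speed of cup_yellow above 0.6 m/s and contact force between the fingers and cup_yellow below 0.05 N)).
It fails at once if the surplus black flask or black cup moved by more than 25 mm (distance of any of flask_black, cup_black from where it was at the start of the episode above 0.025 m).
It also fails if it takes over 131 s, if anything falls off the work surface, if the arm or the gripper's body presses on something with over 40 N, if the wrist force passes 120 N, or if a joint passes its speed limit or range.

## Working session

There is one attempt and no reset: what is moved stays moved. The work goes in short steps, Python scripts to look and compute and a tool call to move; the robot and the scene stay as the last step left them, time stands still between calls to the robot, and variables do not carry over. Pictures are saved under pics/ and viewed, at most 14 in all, crops included, and the job is handed in when it is done.

Besides the shell and the picture viewer there is one more tool, called after ">>>" as name(argument=value, ...) on one line, values as JSON. send_rows: Moves the arm, as the interface text tells. Its arguments: {"type":"object","properties":{"targets":{"type":"string"},"grip_force":{"type":"number"}},"required":["targets"]}

```bash
mkdir -p pics; ls; python3 - <<'E'
from workcell import env, eyes
import cv2
print(env.state())
for n in("top","scene"):
    f=eyes.grab_frame(n); cv2.imwrite(f"pics/{n}0.png",f["image"]); print({k:v for k,v in f.items() if k!="image"})
E
```

```text
pics
{'time_s': 0.0, 'qpos': array([ 7.32809174e+01,  1.83503219e+01,  8.97056607e+01, -2.65881530e-04,
        7.20442775e+01, -1.14645309e+00]), 'qvel': array([-0.04407204,  0.00665749, -0.07645738, -0.00959799, -0.09412834,
       -0.09728962]), 'effort': array([-1.97271518e-03, -4.12449253e+01, -2.31976336e+01,  7.27624283e-02,
        4.55508556e-02, -1.24560142e-04]), 'ee_pos': array([154.22509458, 553.40755373, 213.13856143]), 'ee_rot': array([-1.79899755e+02, -1.75327132e-03,  1.64427451e+02]), 'force': array([ 0.08089304, -0.65400738,  0.573648  ]), 'torque': array([ 0.01046834, -0.00546439,  0.01380387]), 'gripper_force': 0.0, 'gripper_width': 91.20021838855425}
{'fovy': 48.899877815289386, 'cx': 281.80776118101727, 'cy': 202.28053519659085, 'eye': array([482.23856795,  -5.12660771, 889.31044899]), 'attitude': array([  4.66156832,  -0.48724694, -88.59047742])}
{'fovy': 46.84870318286325, 'cx': 282.5959781648976, 'cy': 209.08095696609286, 'eye': array([1225.15509069,  -93.20304161,  689.09736555]), 'attitude': array([45.05882693, -0.54286007, 83.06903795])}
```

View pics/top0.png

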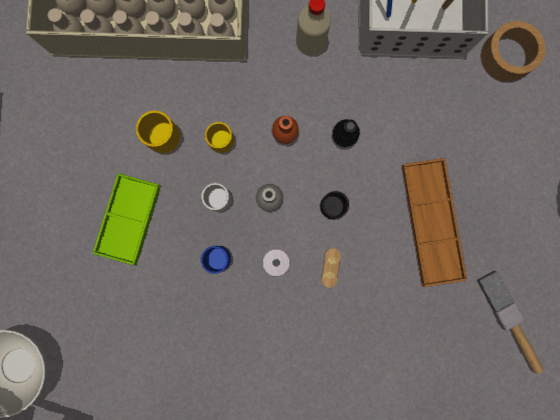

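View pics/scene0.png

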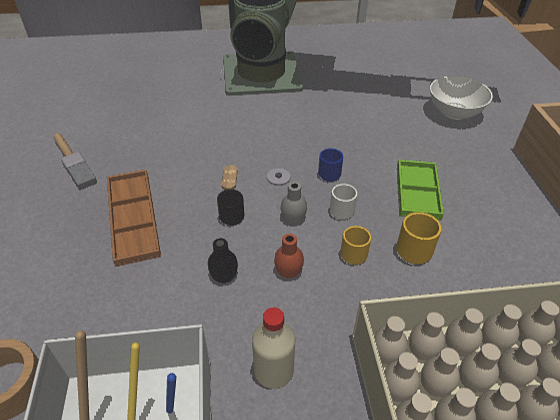

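The small yellow cup is at about (219,137), with the bigger one at (157,131). Terracotta is at (286,130), grey (269,197), white (216,197) and blue (216,260). The green tray is at (127,219) and the wooden one at (434,222). I'll enlarge that region to read positions.

```bash
cat > h.py <<'E'
import numpy as np, cv2
from scipy.spatial.transform import Rotation as R
def ray(f,u,v):
    F=f["image"].shape[0]/2/np.tan(np.radians(f["fovy"]/2))
    d=np.array([(u-f["cx"])/F,-(v-f["cy"])/F,-1.])
    return R.from_euler('xyz',f["attitude"],degrees=True).apply(d)
def at_z(f,u,v,z):
    d=ray(f,u,v); e=np.array(f["eye"]); return (e+d*(z-e[2])/d[2])[:2]
def project(f,p):
    F=f["image"].shape[0]/2/np.tan(np.radians(f["fovy"]/2))
    c=R.from_euler('xyz',f["attitude"],degrees=True).inv().apply(np.array(p)-f["eye"])
    return np.stack([f["cx"]+F*c[...,0]/-c[...,2], f["cy"]+F*c[...,1]/c[...,2]],-1)
E
python3 - <<'E'
import cv2
i=cv2.imread('pics/top0.png')
a=cv2.resize(i[110:280,190:365],None,fx=3.4,fy=3.4,interpolation=cv2.INTER_CUBIC); cv2.imwrite('pics/c1.png',a); print(a.shape)
b=cv2.hconcat([i[150:295,85:175],i[150:295,395:475]])
b=cv2.resize(b,None,fx=4,fy=4,interpolation=cv2.INTER_CUBIC); cv2.imwrite('pics/c2.png',b); print(b.shape)
E
```

```text
(578, 595, 3)
(580, 680, 3)
```

View pics/c1.png

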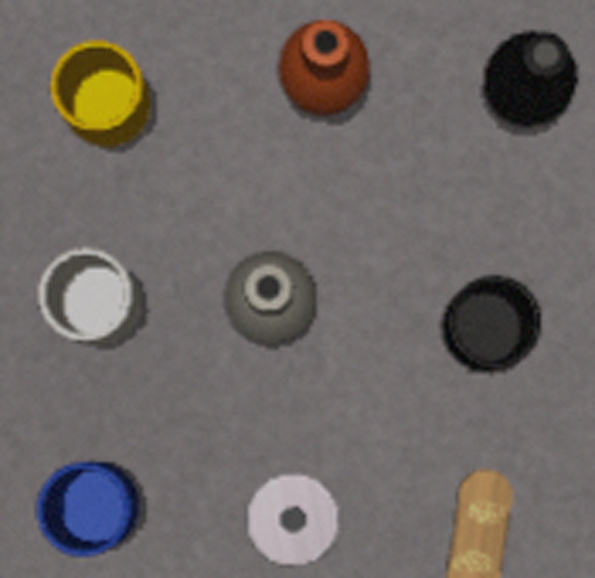

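View pics/c2.png

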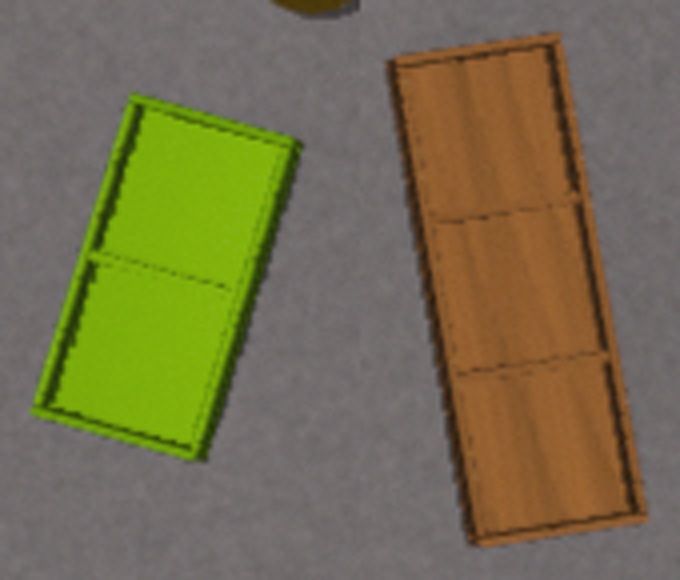

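Crop readings (3.4×, offset 190,110):
- Rims: yellow (97,86), white (86,295), blue (88,508).
- Neck tops: terracotta (326,43), grey (269,289).

The tray top corners come from the second crop, at 4×. Next I fit these to world coordinates.

```bash
cat > m.py <<'E'
from workcell import env, eyes
from h import *
from scipy.optimize import least_squares
f=eyes.grab_frame("top")
up=lambda x,s,o:(x+.5)/s-.5+o
for n,u,v,z in[("yellow",97,86,55),("white",86,295,55),("blue",88,508,55),("terra",326,43,84),("grey",269,289,84),("blackflask",546,57,84),("blackcup",492,324,55)]:
    print(n,at_z(f,up(u,3.4,190),up(v,3.4,110),z).round(1))
print("bigyellow",at_z(f,157,127,70))
def tray(n,c,L,ox,cs):
    W=np.array([at_z(f,up(x,4,ox),up(y,4,150),18) for x,y in c])
    M=np.array([[L/2,41],[L/2,-41],[-L/2,41],[-L/2,-41]])  # TL,TR,BL,BR
    g=lambda p:M@np.array([[np.cos(p[2]),np.sin(p[2])],[-np.sin(p[2]),np.cos(p[2])]])+p[:2]
    s=least_squares(lambda p:(g(p)-W).ravel(),[*W.mean(0),0])
    print(n,s.x[:2].round(1),np.degrees(s.x[2]).round(1),"res",s.fun.round(1))
    for x in cs: print("  slot",x,(s.x[:2]+x*np.array([np.cos(s.x[2]),np.sin(s.x[2])])).round(1))
tray("green",[(133,96),(301,143),(34,411),(202,455)],159,85,[-38.5,38.5])
tray("wood",[(390,60),(561,36),(472,544),(646,518)],236,395-90,[-77,0,77])
s=env.state();print(s["ee_pos"],s["ee_rot"],s["time_s"])
E
python3 m.py
```

```text
yellow [671.2 109. ]
white [558.  110.8]
blue [445.4 105.7]
terra [690.6 -13.5]
grey [560.9  12.8]
blackflask [ 686.2 -128.5]
blackcup [ 548.  -105.9]
bigyellow [679.40180761 217.43645324]
green [515.6 280.5] -14.4 res [ 2.7 -0.9  2.7  0.1 -1.7  0.5 -3.7  0.4]
  slot -38.5 [478.3 290.1]
  slot 38.5 [552.9 270.9]
wood [ 524.5 -299.2] 9.7 res [ 2.5 -0.1  2.6  1.  -2.5 -0.8 -2.6  0. ]
  slot -77 [ 448.6 -312.2]
  slot 0 [ 524.5 -299.2]
  slot 77 [ 600.4 -286.2]
[154.27623927 553.54277772 213.34465847] [-1.79927937e+02 -2.23757887e-04  1.64428531e+02] 0.15
```

```bash
python3 - <<'E'
from workcell import eyes
from h import *
f=eyes.grab_frame("scene"); i=f["image"]
a=cv2.resize(i[140:290,200:380],None,fx=3.9,fy=3.9,interpolation=cv2.INTER_CUBIC)
def P(p): return (project(f,p)-[200,140]+.5)*3.9-.5
for p,r,z in[((671.2,109),25,55),((558,110.8),25,55),((445.4,105.7),25,55),((690.6,-13.5),12.5,84),((560.9,12.8),12.5,84)]:
    t=np.linspace(0,6.28,40); c=P(np.stack([p[0]+r*np.cos(t),p[1]+r*np.sin(t),0*t+z],-1))
    cv2.polylines(a,[c.astype(np.int32)],True,(0,255,0),1)
b=cv2.resize(i[150:275,95:450],None,fx=2.2,fy=2.2)
cv2.imwrite('pics/c3.png',a)
o=i[150:275].copy(); big=cv2.resize(cv2.hconcat([i[150:275,100:170],i[150:275,390:450]]),None,fx=4.5,fy=4.5,interpolation=cv2.INTER_CUBIC)
for (x,y,th,L,off) in[(524.5,-299.2,9.7,236,100),(515.6,280.5,-14.4,159,390-70)]:
    c,s=np.cos(np.radians(th)),np.sin(np.radians(th))
    q=np.array([[x+c*a_-s*b_,y+s*a_+c*b_,18] for a_,b_ in[(L/2,41),(L/2,-41),(-L/2,-41),(-L/2,41)]])
    cv2.polylines(big,[((project(f,q)-[off,150]+.5)*4.5-.5).astype(np.int32)],True,(255,0,255),1)
h=max(a.shape[0],big.shape[0])
cv2.imwrite('pics/c4.png',big); print(big.shape)
E
```

```text
(562, 585, 3)
```

View pics/c3.png

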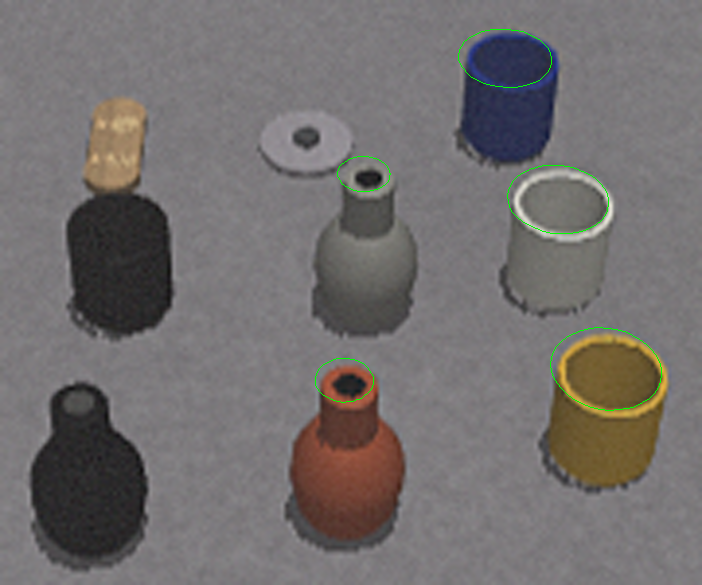

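View pics/c4.png

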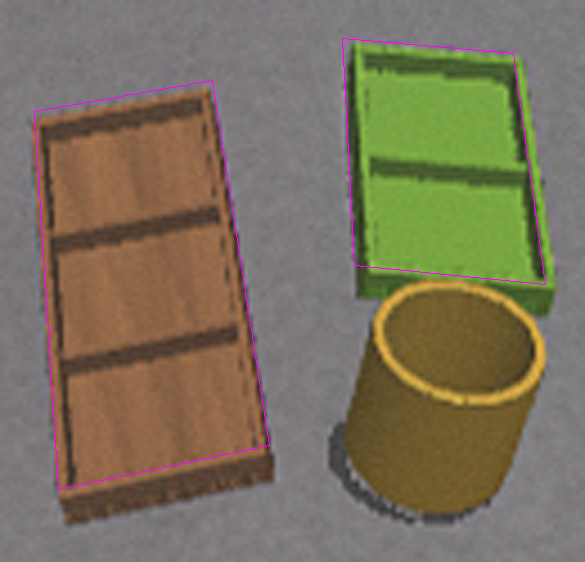

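>>> send_rows(targets="0 0 -0.03 0 0 -15.57 100;0 0 -0.03 0 0 -15.57 100;0 0 -0.03 0 0 -15.57 100;0 0 -0.03 0 0 -15.57 100", grip_force=20)

```text
time_s: 0.53
ee_pos: [154.3, 553.6, 243.6]
ee_rot: [-180.0, -0.0, 179.9]
force: [-0.5, -0.5, 0.4]
gripper_width: 91.1
gripper_force: 0.0
```

The two cameras disagree by only 2–3 mm, so I use averages. The order will be yellow, terracotta, grey, white, blue.

Averaged targets in mm (x, y):
- **Pieces:** yellow (673,111), white (559.5,112.5), blue (447,107), terracotta (692,-12), grey (562.5,14).
- **Green slots:** (480,292) and (554.5,272.5).
- **Wooden slots:** (450.5,-312), (526.5,-299) and (602,-286).

>>> send_rows(targets="-0.0432 -0.0369 0.005 0 0 0 100;-0.0864 -0.0738 0.01 0 0 0 100;-0.13 -0.111 0.016 0 0 0 100;-0.173 -0.148 0.02 0 0 0 100;-0.216 -0.185 0.025 0 0 0 100;-0.259 -0.221 0.03 0 0 0 100;-0.302 -0.258 0.035 0 0 0 100;-0.346 -0.295 0.04 0 0 0 100;-0.389 -0.332 0.045 0 0 0 100;-0.432 -0.369 0.05 0 0 0 100;-0.475 -0.406 0.057 0 0 0 100;-0.5186 -0.4429 0.064 0 0 0 100")

```text
time_s: 1.53
ee_pos: [533.7, 228.5, 197.8]
ee_rot: [-180.0, -0.1, 179.8]
force: [1.5, 0.5, 0.2]
gripper_width: 91.4
gripper_force: 0.0
```

>>> send_rows(targets="0 0 0 0 0 0 85;0 0 0 0 0 0 85")

```text
time_s: 1.7
ee_pos: [533.4, 228.7, 197.2]
ee_rot: [-179.9, -0.2, 179.6]
force: [-0.6, 0.3, -1.3]
gripper_width: 80.5
gripper_force: 0.0
```

>>> send_rows(targets="-0.035 -0.0294 0.01 0 0 0.1 85;-0.07 -0.0588 0.02 0 0 0.2 85;-0.105 -0.088 0.04 0 0 0.3 85;-0.1395 -0.1176 0.06 0 0 0.3 85;-0.1395 -0.1176 0.08 0 0 0.3 85;-0.1395 -0.1176 0.08 0 0 0.3 85;-0.1395 -0.1176 0.08 0 0 0.3 85")

```text
time_s: 2.28
ee_pos: [670.6, 113.3, 116.1]
ee_rot: [-180.0, -0.4, 179.6]
force: [-0.5, -0.4, 0.5]
gripper_width: 77.9
gripper_force: 0.0
```

```bash
python3 - <<'E'
from workcell import env,eyes
from h import *
f=eyes.grab_frame("wrist"); s=env.state(); print(s["ee_pos"],s["ee_rot"])
a=f["image"].copy()
t=np.linspace(0,6.28,40)
cv2.polylines(a,[project(f,np.stack([673+25*np.cos(t),111+25*np.sin(t),0*t+55],-1)).astype(np.int32)],True,(0,255,0),1)
cv2.imwrite('pics/w1.png',a)
E
```

```text
[671.11930239 114.18851181 118.21846267] [ 1.79969704e+02 -1.71141152e-01  1.79680681e+02]
```

View pics/w1.png

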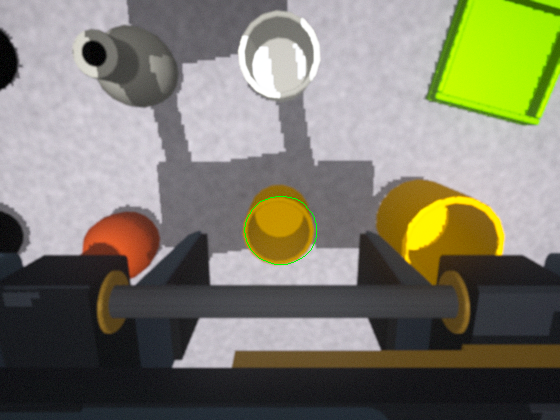

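The wrist view confirms the yellow cup estimate: its rim is centred at (280,230), right on the overlay. Descend and grasp.

>>> send_rows(targets="-0.001 -0.001 0.02 0 0 0.3 85;-0.002 -0.002 0.045 0 0 0.3 85;-0.002 -0.0025 0.07 0 0 0.3 85;-0.002 -0.0025 0.085 0 0 0.3 85;-0.002 -0.0025 0.095 0 0 0.3 85;-0.002 -0.0025 0.095 0 0 0.3 85;-0.002 -0.0025 0.095 0 0 0.3 85;-0.002 -0.0025 0.095 0 0 0.3 40;-0.002 -0.0025 0.095 0 0 0.3 40;-0.002 -0.0025 0.095 0 0 0.3 40;-0.002 -0.0025 0.095 0 0 0.3 40;-0.002 -0.0025 0.095 0 0 0.3 40", grip_force=20)

```text
time_s: 3.33
ee_pos: [674.9, 110.3, 24.7]
ee_rot: [180.0, 0.1, 179.4]
force: [0.4, -0.2, 2.4]
gripper_width: 49.5
gripper_force: 20.0
```

>>> send_rows(targets="0 0 -0.02 0 0 0 40;0 0 -0.05 0 0 0.3 40;0 0 -0.085 0 0 0.5 40;0.015 0.015 -0.11 0 0 0.5 40;0.04 0.037 -0.12 0 0 0.5 40;0.07 0.065 -0.12 0 0 0.5 40;0.1 0.093 -0.12 0 0 0.5 40;0.13 0.121 -0.12 0 0 0.5 40;0.155 0.144 -0.12 0 0 0.5 40;0.175 0.163 -0.12 0 0 0.5 40;0.19 0.177 -0.12 0 0 0.5 40;0.194 0.181 -0.12 0 0 0.5 40")

```text
time_s: 4.33
ee_pos: [479.7, 295.1, 144.1]
ee_rot: [180.0, -0.1, 179.0]
force: [-0.1, -0.4, -1.6]
gripper_width: 49.2
gripper_force: 20.0
```

>>> send_rows(targets="0 0 0 0 0 0 40;0 0 0 0 0 0 40;0 0 0 0 0 0 40")

```text
time_s: 4.58
ee_pos: [483.4, 292.6, 144.0]
ee_rot: [-180.0, 0.0, 178.8]
force: [0.5, 0.0, -0.5]
gripper_width: 49.4
gripper_force: 20.0
```

```bash
cat > tr.py <<'E'
from workcell import env,eyes
from h import *
import sys
def draw(name,out,trays,rings=()):
    f=eyes.grab_frame(name); a=f["image"].copy()
    for x,y,th,L in trays:
        c,s=np.cos(np.radians(th)),np.sin(np.radians(th))
        q=np.array([[x+c*p-s*r,y+s*p+c*r,18] for p,r in[(L/2,41),(L/2,-41),(-L/2,-41),(-L/2,41)]])
        cv2.polylines(a,[project(f,q).astype(np.int32)],True,(255,0,255),1)
    t=np.linspace(0,6.28,40)
    for x,y,r,z in rings:
        cv2.polylines(a,[project(f,np.stack([x+r*np.cos(t),y+r*np.sin(t),0*t+z],-1)).astype(np.int32)],True,(0,0,255),1)
    cv2.imwrite(out,a)
G=(517,282,-14.4,159); W=(526.5,-299,9.7,236)
E
python3 - <<'E'
from tr import *
draw("wrist","pics/w2.png",[G]); s=env.state(); print(s["ee_pos"],s["ee_rot"],s["time_s"])
E
```

```text
[483.43300251 292.56293828 143.97681844] [-1.79990879e+02  2.39203323e-02  1.78818922e+02] 4.6333
```

View pics/w2.png

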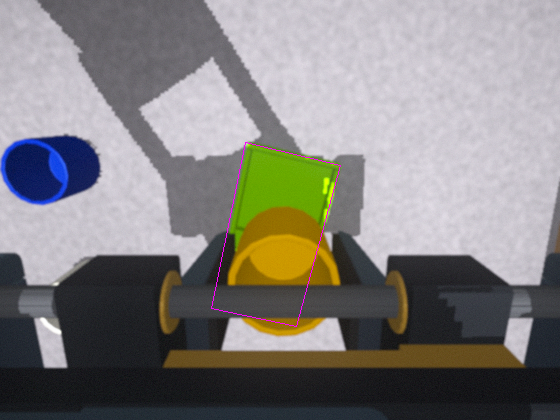

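The overlay matches the tray, which sits just under the held cup. Lower it.

>>> send_rows(targets="0.001 -0.0005 0.03 0 0 -0.6 40;0.002 -0.001 0.065 0 0 -1.2 40;0.0025 -0.001 0.09 0 0 -1.2 40;0.0025 -0.001 0.105 0 0 -1.2 40;0.0025 -0.001 0.111 0 0 -1.2 40;0.0025 -0.001 0.112 0 0 -1.2 40;0.0025 -0.001 0.112 0 0 -1.2 40;0.0025 -0.001 0.112 0 0 -1.2 40")

```text
time_s: 5.3
ee_pos: [481.2, 292.8, 33.2]
ee_rot: [179.9, 0.1, -179.9]
force: [0.6, 0.3, -0.3]
gripper_width: 49.5
gripper_force: 20.0
```

>>> send_rows(targets="0 0 0.001 0 0 0 40;0 0 0.001 0 0 0 40;0 0 0.001 0 0 0 40")

```text
time_s: 5.55
ee_pos: [480.3, 292.7, 31.8]
ee_rot: [180.0, 0.1, -179.9]
force: [-0.4, 0.1, -1.1]
gripper_width: 49.4
gripper_force: 20.0
```

>>> send_rows(targets="0 0 0.001 0 0 0 40;0 0 0.002 0 0 0 40;0 0 0.002 0 0 0 40;0 0 0.002 0 0 0 40")

```text
time_s: 5.88
ee_pos: [480.1, 292.6, 29.6]
ee_rot: [180.0, 0.0, -179.9]
force: [-0.5, 0.6, 4.7]
gripper_width: 49.0
gripper_force: 20.0
```

>>> send_rows(targets="0 0 0.001 0 0 0 40;0 0 0.001 0 0 0 40;0 0 0.001 0 0 0 40")

```text
time_s: 6.13
ee_pos: [480.2, 292.6, 29.6]
ee_rot: [180.0, 0.1, -179.9]
force: [-2.8, -2.7, 11.5]
gripper_width: 49.8
gripper_force: 20.0
```

>>> send_rows(targets="0 0 0 0 0 0 75;0 0 0 0 0 0 75;0 0 0 0 0 0 75;0 0 -0.02 0 0 0 75;0 0 -0.05 0 0 0 75;0 0 -0.085 0 0 0 75;0 0 -0.12 0 0 0 75;-0.02 -0.029 -0.13 0 0 0 75;-0.042 -0.06 -0.13 0 0 0 75;-0.063 -0.09 -0.13 0 0 0 75;-0.084 -0.121 -0.13 0 0 0 75;-0.105 -0.152 -0.13 0 0 0 75")

```text
time_s: 7.13
ee_pos: [585.8, 139.2, 157.8]
ee_rot: [180.0, -0.0, -179.9]
force: [0.7, -0.3, -0.1]
gripper_width: 68.0
gripper_force: 0.0
```

>>> send_rows(targets="-0.02 -0.029 0 0 0 0 75;-0.042 -0.06 0 0 0 0 75;-0.063 -0.09 0 0 0 0 75;-0.084 -0.121 0 0 0 0 75;-0.1 -0.145 0 0 0 0 75;-0.107 -0.153 0 0 0 0 75;-0.107 -0.153 0 0 0 0 75;-0.107 -0.153 0 0 0 0 75;-0.107 -0.153 0 0 0 0 75")

```text
time_s: 7.88
ee_pos: [691.5, -10.7, 157.7]
ee_rot: [179.9, -0.1, -179.8]
force: [-0.4, -0.2, -0.2]
gripper_width: 68.5
gripper_force: 0.0
```

```bash
python3 - <<'E'
from tr import *
draw("wrist","pics/w3.png",[],[(692,-12,12.5,84),(562.5,14,12.5,84)]); s=env.state(); print(s["ee_pos"],s["ee_rot"],s["time_s"])
E
```

```text
[691.49371489 -10.46246003 158.00907366] [ 1.79959683e+02 -5.42876545e-02 -1.79809876e+02] 7.9333
```

View pics/w3.png

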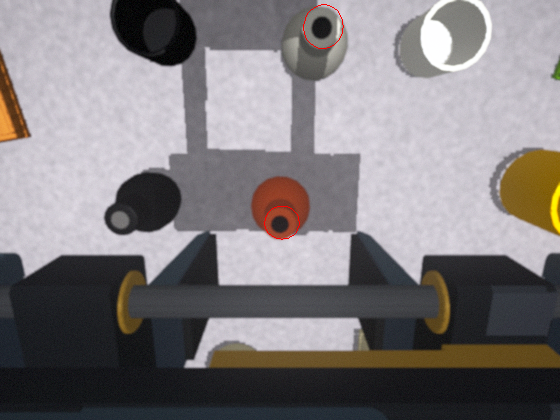

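Both necks, terracotta (280,222) and grey (322,27), match the overlay. Grasp terracotta by the neck.

>>> send_rows(targets="0 -0.001 0.02 0 0 0 75;0 -0.0015 0.05 0 0 0 75;0 -0.0015 0.08 0 0 0 75;0 -0.0015 0.098 0 0 0 75;0 -0.0015 0.103 0 0 0 75;0 -0.0015 0.103 0 0 0 75;0 -0.0015 0.103 0 0 0 10;0 -0.0015 0.103 0 0 0 10;0 -0.0015 0.103 0 0 0 10;0 -0.0015 0.103 0 0 0 10;0 -0.0015 0.103 0 0 0 10;0 -0.0015 0.103 0 0 0 10")

```text
time_s: 8.93
ee_pos: [692.7, -13.7, 55.6]
ee_rot: [180.0, 0.1, -179.9]
force: [-0.3, 0.1, 0.7]
gripper_width: 31.7
gripper_force: 0.0
```

>>> send_rows(targets="0 0 0 0 0 0 10;0 0 0 0 0 0 10")

```text
time_s: 9.1
ee_pos: [692.6, -13.6, 55.4]
ee_rot: [180.0, 0.0, -179.9]
force: [-0.3, 1.7, 1.6]
gripper_width: 25.3
gripper_force: 19.3
```

>>> send_rows(targets="0 0 -0.01 0 0 0 10;0 0 -0.03 0 0 0 10;0 0 -0.065 0 0 0 10;0 0 -0.1 0 0 0 10;0.005 0.01 -0.12 0 0 0 10;0.015 0.031 -0.12 0 0 0 10;0.03 0.062 -0.12 0 0 0 10;0.045 0.093 -0.12 0 0 0 10;0.06 0.124 -0.12 0 0 0 10;0.075 0.155 -0.12 0 0 0 10;0.09 0.187 -0.12 0 0 0 10;0.105 0.218 -0.12 0 0 0 10", grip_force=25)

```text
time_s: 10.1
ee_pos: [585.9, 205.3, 175.4]
ee_rot: [-180.0, -0.0, -179.9]
force: [0.4, 0.9, -1.5]
gripper_width: 24.9
gripper_force: 24.1
```

>>> send_rows(targets="0.012 0.025 0 0 0 0 10;0.022 0.045 0 0 0 0 10;0.03 0.06 0 0 0 0 10;0.033 0.068 0 0 0 0 10;0.033 0.068 0 0 0 0 10;0.033 0.068 0 0 0 0 10;0.033 0.068 0 0 0 0 10;0.033 0.068 0 0 0 0 10")

```text
time_s: 10.77
ee_pos: [554.5, 270.9, 175.0]
ee_rot: [-180.0, 0.0, -180.0]
force: [-0.7, -0.3, -2.1]
gripper_width: 24.7
gripper_force: 24.1
```

Contact is expected at TCP ≈ 60.5. Go down to about 62, then feel for it.

>>> send_rows(targets="0 0.0005 0.03 0 0 0 10;0 0.001 0.065 0 0 0 10;0 0.001 0.09 0 0 0 10;0 0.001 0.105 0 0 0 10;0 0.001 0.111 0 0 0 10;0 0.001 0.112 0 0 0 10;0 0.001 0.112 0 0 0 10;0 0.001 0.113 0 0 0 10;0 0.001 0.113 0 0 0 10;0 0.001 0.113 0 0 0 10")

```text
time_s: 11.6
ee_pos: [554.6, 273.3, 63.2]
ee_rot: [179.9, 0.1, -179.9]
force: [-0.3, -0.4, -1.3]
gripper_width: 24.7
gripper_force: 24.1
```

>>> send_rows(targets="0 0 0.001 0 0 0 10;0 0 0.001 0 0 0 10;0 0 0.001 0 0 0 10")

```text
time_s: 11.85
ee_pos: [553.9, 273.2, 61.3]
ee_rot: [180.0, 0.0, -179.9]
force: [-0.5, -1.0, -1.5]
gripper_width: 24.8
gripper_force: 24.1
```

>>> send_rows(targets="0 0 0.001 0 0 0 10;0 0 0.001 0 0 0 10;0 0 0.001 0 0 0 10")

```text
time_s: 12.1
ee_pos: [554.1, 273.3, 60.3]
ee_rot: [180.0, 0.0, -179.9]
force: [-0.1, 0.4, 0.4]
gripper_width: 24.8
gripper_force: 24.2
```

>>> send_rows(targets="0 0 0.001 0 0 0 10;0 0 0.001 0 0 0 10;0 0 0.001 0 0 0 10")

```text
time_s: 12.35
ee_pos: [554.2, 273.3, 60.3]
ee_rot: [180.0, 0.1, -179.9]
force: [-0.5, 0.1, 6.0]
gripper_width: 24.7
gripper_force: 24.5
```

>>> send_rows(targets="0 0 0 0 0 0 60;0 0 0 0 0 0 60;0 0 0 0 0 0 60;0 0 -0.02 0 0 0 60;0 0 -0.05 0 0 0 60;0 0 -0.08 0 0 0 60;0 -0.01 -0.1 0 0 0 60;-0.001 -0.045 -0.1 0 0 0 60;-0.002 -0.08 -0.1 0 0 0 60;-0.004 -0.115 -0.1 0 0 0 60;-0.006 -0.15 -0.1 0 0 0 60;-0.007 -0.185 -0.1 0 0 0 60", grip_force=20)

```text
time_s: 13.35
ee_pos: [561.1, 86.6, 158.9]
ee_rot: [180.0, 0.0, -179.9]
force: [0.6, 0.5, 0.5]
gripper_width: 54.9
gripper_force: 0.0
```

>>> send_rows(targets="0 -0.03 0 0 0 0 60;-0.001 -0.055 0 0 0 0 60;-0.001 -0.07 0 0 0 0 60;-0.001 -0.074 0 0 0 0 60;-0.001 -0.074 0 0 0 0 60;-0.001 -0.074 0 0 0 0 60;-0.001 -0.074 0 0 0 0 60")

```text
time_s: 13.93
ee_pos: [562.4, 15.2, 158.9]
ee_rot: [180.0, -0.0, -179.8]
force: [0.1, 0.4, 1.2]
gripper_width: 54.8
gripper_force: 0.0
```

>>> send_rows(targets="0 -0.0005 0.02 0 0 0 60;0 -0.0007 0.05 0 0 0 60;0 -0.0007 0.08 0 0 0 60;0 -0.0007 0.098 0 0 0 60;0 -0.0007 0.104 0 0 0 60;0 -0.0007 0.104 0 0 0 60;0 -0.0007 0.104 0 0 0 10;0 -0.0007 0.104 0 0 0 10;0 -0.0007 0.104 0 0 0 10;0 -0.0007 0.104 0 0 0 10;0 -0.0007 0.104 0 0 0 10;0 -0.0007 0.104 0 0 0 10", grip_force=25)

```text
time_s: 14.93
ee_pos: [563.0, 13.2, 56.0]
ee_rot: [-180.0, 0.1, -179.9]
force: [-0.0, -1.3, 3.5]
gripper_width: 24.6
gripper_force: 26.0
```

>>> send_rows(targets="0 0 0 0 0 0 10;0 0 0 0 0 0 10")

```text
time_s: 15.1
ee_pos: [563.0, 13.2, 55.9]
ee_rot: [-180.0, 0.1, -179.9]
force: [0.1, -0.7, 6.2]
gripper_width: 24.8
gripper_force: 26.0
```

>>> send_rows(targets="0 0 -0.01 0 0 0 10;0 0 -0.03 0 0 0 10;0 0 -0.065 0 0 0 10;0 0 -0.1 0 0 0 10;0.001 -0.01 -0.12 0 0 0 10;0.004 -0.031 -0.12 0 0 0 10;0.007 -0.062 -0.12 0 0 0 10;0.011 -0.093 -0.12 0 0 0 10;0.014 -0.124 -0.12 0 0 0 10;0.018 -0.155 -0.12 0 0 0 10;0.021 -0.187 -0.12 0 0 0 10;0.025 -0.218 -0.12 0 0 0 10")

```text
time_s: 16.1
ee_pos: [537.1, -206.0, 175.1]
ee_rot: [180.0, -0.0, -179.9]
force: [1.1, 0.4, -1.9]
gripper_width: 24.4
gripper_force: 25.9
```

>>> send_rows(targets="0.004 -0.03 0 0 0 0 10;0.007 -0.06 0 0 0 0 10;0.01 -0.082 0 0 0 0 10;0.0115 -0.094 0 0 0 0 10;0.0115 -0.094 0 0 0 0 10;0.0115 -0.094 0 0 0 0 10;0.0115 -0.094 0 0 0 0 10;0.0115 -0.094 0 0 0 0 10")

```text
time_s: 16.77
ee_pos: [526.6, -297.1, 175.1]
ee_rot: [180.0, -0.0, -179.8]
force: [-0.1, 0.2, -0.8]
gripper_width: 24.3
gripper_force: 25.9
```

```bash
python3 - <<'E'
from tr import *
draw("wrist","pics/w4.png",[W]); s=env.state(); print(s["ee_pos"],s["ee_rot"],s["time_s"])
E
```

```text
[ 526.65609174 -297.20472109  175.1180389 ] [ 1.79967555e+02 -5.40430783e-04 -1.79807586e+02] 16.8167
```

View pics/w4.png

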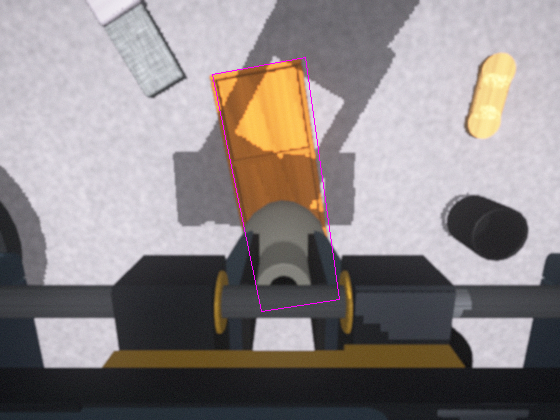

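The tray overlay fits here too. Lower the grey flask.

>>> send_rows(targets="0 -0.0005 0.03 0 0 0 10;0 -0.001 0.065 0 0 0 10;0 -0.0015 0.09 0 0 0 10;0 -0.0015 0.105 0 0 0 10;0 -0.0015 0.111 0 0 0 10;0 -0.0015 0.112 0 0 0 10;0 -0.0015 0.112 0 0 0 10;0 -0.0015 0.113 0 0 0 10;0 -0.0015 0.113 0 0 0 10;0 -0.0015 0.113 0 0 0 10")

```text
time_s: 17.65
ee_pos: [527.0, -300.4, 63.1]
ee_rot: [-179.9, 0.1, -179.9]
force: [-0.4, -0.1, -1.1]
gripper_width: 24.6
gripper_force: 25.9
```

>>> send_rows(targets="0 0 0.001 0 0 0 10;0 0 0.001 0 0 0 10;0 0 0.001 0 0 0 10")

```text
time_s: 17.9
ee_pos: [526.4, -300.2, 61.2]
ee_rot: [-180.0, 0.0, -179.9]
force: [0.4, -0.4, -1.4]
gripper_width: 24.4
gripper_force: 25.9
```

>>> send_rows(targets="0 0 0.001 0 0 0 10;0 0 0.001 0 0 0 10;0 0 0.001 0 0 0 10")

```text
time_s: 18.15
ee_pos: [526.6, -300.3, 60.9]
ee_rot: [-180.0, 0.0, -179.9]
force: [-1.4, 0.7, 5.8]
gripper_width: 24.4
gripper_force: 26.0
```

>>> send_rows(targets="0 0 0 0 0 0 60;0 0 0 0 0 0 60;0 0 0 0 0 0 60;0 0 -0.02 0 0 0 60;0 0 -0.05 0 0 0 60;0 0 -0.08 0 0 0 70;-0.001 0.01 -0.1 0 0 0 80;-0.003 0.045 -0.1 0 0 0 80;-0.006 0.08 -0.1 0 0 0 80;-0.009 0.115 -0.1 0 0 0 80;-0.012 0.15 -0.1 0 0 0 80;-0.015 0.185 -0.1 0 0 0 80", grip_force=20)

```text
time_s: 19.15
ee_pos: [540.9, -113.6, 159.8]
ee_rot: [180.0, -0.0, -179.9]
force: [0.0, 0.0, 0.2]
gripper_width: 72.8
gripper_force: 0.0
```

>>> send_rows(targets="-0.003 0.035 0 0 0 0 80;-0.006 0.07 0 0 0 0 80;-0.008 0.105 0 0 0 0 80;-0.011 0.14 0 0 0 0 80;-0.014 0.175 0 0 0 0 80;-0.017 0.205 0 0 0 0 80;-0.018 0.222 0 0 0 0 80;-0.018 0.227 0 0 0 0 80;-0.018 0.227 0 0 0 0 80;-0.018 0.227 0 0 0 0 80;-0.018 0.227 0 0 0 0 80")

```text
time_s: 20.07
ee_pos: [558.6, 110.6, 159.9]
ee_rot: [-180.0, -0.0, -180.0]
force: [0.5, -0.5, 0.4]
gripper_width: 73.0
gripper_force: 0.0
```

>>> send_rows(targets="0 0.001 0.03 0 0 0 80;-0.0005 0.001 0.065 0 0 0 80;-0.0005 0.001 0.1 0 0 0 80;-0.0005 0.001 0.125 0 0 0 80;-0.0005 0.001 0.134 0 0 0 80;-0.0005 0.001 0.136 0 0 0 80;-0.0005 0.001 0.136 0 0 0 80;-0.0005 0.001 0.136 0 0 0 40;-0.0005 0.001 0.136 0 0 0 40;-0.0005 0.001 0.136 0 0 0 40;-0.0005 0.001 0.136 0 0 0 40;-0.0005 0.001 0.136 0 0 0 40")

```text
time_s: 21.07
ee_pos: [559.9, 112.9, 25.2]
ee_rot: [180.0, 0.1, -179.9]
force: [-0.1, -1.5, 5.2]
gripper_width: 48.8
gripper_force: 20.0
```

>>> send_rows(targets="0 0 0 0 0 0 40;0 0 0 0 0 0 40")

```text
time_s: 21.23
ee_pos: [559.9, 112.9, 25.2]
ee_rot: [180.0, 0.1, -179.9]
force: [-0.2, -1.4, 5.9]
gripper_width: 49.1
gripper_force: 20.0
```

>>> send_rows(targets="0 0 -0.01 0 0 0 40;0 0 -0.03 0 0 0 40;0 0 -0.065 0 0 0 40;0 0 -0.1 0 0 0 40;-0.001 -0.01 -0.13 0 0 0 40;-0.003 -0.031 -0.135 0 0 0 40;-0.006 -0.062 -0.135 0 0 0 40;-0.01 -0.096 -0.135 0 0 0 40;-0.014 -0.13 -0.135 0 0 0 40;-0.018 -0.165 -0.135 0 0 0 40;-0.021 -0.2 -0.135 0 0 0 40;-0.025 -0.235 -0.135 0 0 0 40")

```text
time_s: 22.23
ee_pos: [584.0, -123.4, 159.3]
ee_rot: [180.0, -0.0, -179.9]
force: [0.5, 1.2, -1.6]
gripper_width: 49.1
gripper_force: 20.0
```

>>> send_rows(targets="-0.004 -0.035 0 0 0 0 40;-0.007 -0.07 0 0 0 0 40;-0.011 -0.105 0 0 0 0 40;-0.014 -0.135 0 0 0 0 40;-0.016 -0.155 0 0 0 0 40;-0.017 -0.163 0 0 0 0 40;-0.017 -0.163 0 0 0 0 40;-0.017 -0.163 0 0 0 0 40;-0.017 -0.163 0 0 0 0 40;-0.017 -0.163 0 0 0 0 40")

```text
time_s: 23.07
ee_pos: [601.9, -283.3, 159.2]
ee_rot: [180.0, -0.0, -179.8]
force: [-0.2, -0.6, -1.0]
gripper_width: 48.7
gripper_force: 20.0
```

>>> send_rows(targets="0 -0.0005 0.03 0 0 0 40;0 -0.001 0.065 0 0 0 40;0 -0.0015 0.095 0 0 0 40;0 -0.0015 0.117 0 0 0 40;0 -0.0015 0.125 0 0 0 40;0 -0.0015 0.127 0 0 0 40;0 -0.0015 0.127 0 0 0 40;0 -0.0015 0.127 0 0 0 40;0 -0.0015 0.127 0 0 0 40")

```text
time_s: 23.82
ee_pos: [603.1, -286.8, 33.8]
ee_rot: [-179.9, 0.2, -179.9]
force: [-0.1, 0.5, -0.9]
gripper_width: 48.7
gripper_force: 20.0
```

>>> send_rows(targets="0 0 0.001 0 0 0 40;0 0 0.001 0 0 0 40;0 0 0.001 0 0 0 40")

```text
time_s: 24.07
ee_pos: [602.0, -286.7, 31.5]
ee_rot: [-180.0, 0.0, -179.9]
force: [0.0, 0.6, -1.6]
gripper_width: 49.2
gripper_force: 20.0
```

>>> send_rows(targets="0 0 0.001 0 0 0 40;0 0 0.001 0 0 0 40;0 0 0.001 0 0 0 40")

```text
time_s: 24.32
ee_pos: [601.9, -286.6, 30.1]
ee_rot: [-180.0, 0.0, -179.9]
force: [-0.2, 0.0, -0.8]
gripper_width: 48.7
gripper_force: 20.0
```

>>> send_rows(targets="0 0 0.001 0 0 0 40;0 0 0.001 0 0 0 40;0 0 0.001 0 0 0 40")

```text
time_s: 24.57
ee_pos: [602.0, -286.6, 30.0]
ee_rot: [-180.0, 0.0, -179.9]
force: [-2.2, 0.1, 5.5]
gripper_width: 48.5
gripper_force: 20.0
```

>>> send_rows(targets="0 0 0 0 0 0 78;0 0 0 0 0 0 78;0 0 0 0 0 0 78;0 0 -0.02 0 0 0 78;0 0 -0.055 0 0 0 78;0 0 -0.09 0 0 0 78;0.002 0.005 -0.125 0 0 0 78;0.012 0.03 -0.13 0 0 0 78;0.025 0.063 -0.13 0 0 0 78;0.038 0.096 -0.13 0 0 0 78;0.051 0.13 -0.13 0 0 0 78;0.064 0.163 -0.13 0 0 0 78")

```text
time_s: 25.57
ee_pos: [536.7, -122.2, 158.8]
ee_rot: [180.0, 0.0, -179.9]
force: [0.2, 0.9, -0.2]
gripper_width: 71.3
gripper_force: 0.0
```

>>> send_rows(targets="0.013 0.033 0 0 0 0 78;0.026 0.066 0 0 0 0 78;0.039 0.099 0 0 0 0 78;0.052 0.132 0 0 0 0 78;0.065 0.165 0 0 0 0 78;0.077 0.195 0 0 0 0 78;0.086 0.218 0 0 0 0 78;0.091 0.23 0 0 0 0 78;0.091 0.23 0 0 0 0 78;0.091 0.23 0 0 0 0 78;0.091 0.23 0 0 0 0 78")

```text
time_s: 26.48
ee_pos: [446.6, 105.7, 159.0]
ee_rot: [-180.0, 0.0, -179.9]
force: [-0.1, 0.0, -0.1]
gripper_width: 71.0
gripper_force: 0.0
```

>>> send_rows(targets="0 0 0.03 0 0 0 80;0 0 0.065 0 0 0 80;0 0 0.1 0 0 0 80;0 0 0.124 0 0 0 80;0 0 0.133 0 0 0 80;0 0 0.135 0 0 0 80;0 0 0.135 0 0 0 80;0 0 0.135 0 0 0 40;0 0 0.135 0 0 0 40;0 0 0.135 0 0 0 40;0 0 0.135 0 0 0 40;0 0 0.135 0 0 0 40")

```text
time_s: 27.48
ee_pos: [447.1, 106.5, 25.0]
ee_rot: [180.0, 0.1, -179.9]
force: [0.1, 1.2, 4.7]
gripper_width: 49.4
gripper_force: 20.0
```

>>> send_rows(targets="0 0 0 0 0 0 40;0 0 0 0 0 0 40")

```text
time_s: 27.65
ee_pos: [447.1, 106.5, 25.0]
ee_rot: [180.0, 0.1, -179.9]
force: [-0.8, 1.0, 6.8]
gripper_width: 48.8
gripper_force: 20.0
```

Next, blue to the near wooden slot (450.5,-312): dx +3.5, dy -418.5.

>>> send_rows(targets="0 0 -0.01 0 0 0 40;0 0 -0.03 0 0 0 40;0 0 -0.065 0 0 0 40;0 0 -0.1 0 0 0 40;0 -0.01 -0.13 0 0 0 40;0 -0.031 -0.135 0 0 0 40;0 -0.062 -0.135 0 0 0 40;-0.001 -0.096 -0.135 0 0 0 40;-0.001 -0.13 -0.135 0 0 0 40;-0.001 -0.165 -0.135 0 0 0 40;-0.002 -0.2 -0.135 0 0 0 40;-0.002 -0.235 -0.135 0 0 0 40")

```text
time_s: 28.65
ee_pos: [447.9, -130.3, 158.9]
ee_rot: [180.0, -0.0, -179.9]
force: [0.3, 0.1, -0.8]
gripper_width: 49.3
gripper_force: 20.0
```

>>> send_rows(targets="0 -0.035 0 0 0 0 40;-0.001 -0.07 0 0 0 0 40;-0.001 -0.105 0 0 0 0 40;-0.001 -0.14 0 0 0 0 40;-0.0015 -0.167 0 0 0 0 40;-0.0015 -0.18 0 0 0 0 40;-0.0015 -0.183 0 0 0 0 40;-0.0015 -0.183 0 0 0 0 40;-0.0015 -0.183 0 0 0 0 40;-0.0015 -0.183 0 0 0 0 40")

```text
time_s: 29.48
ee_pos: [450.3, -310.1, 159.0]
ee_rot: [179.9, -0.0, -179.8]
force: [-0.1, 0.5, -1.5]
gripper_width: 49.3
gripper_force: 20.0
```

>>> send_rows(targets="0 -0.0005 0.03 0 0 0 40;0 -0.001 0.065 0 0 0 40;0 -0.001 0.095 0 0 0 40;0 -0.001 0.117 0 0 0 40;0 -0.001 0.125 0 0 0 40;0 -0.001 0.127 0 0 0 40;0 -0.001 0.127 0 0 0 40;0 -0.001 0.127 0 0 0 40;0 -0.001 0.127 0 0 0 40")

```text
time_s: 30.23
ee_pos: [451.6, -313.4, 33.7]
ee_rot: [-179.9, 0.2, -179.9]
force: [0.2, -0.5, -1.1]
gripper_width: 49.4
gripper_force: 20.0
```

>>> send_rows(targets="0 0 0.001 0 0 0 40;0 0 0.0015 0 0 0 40;0 0 0.0015 0 0 0 40")

```text
time_s: 30.48
ee_pos: [450.5, -313.0, 31.0]
ee_rot: [-180.0, 0.0, -179.9]
force: [0.1, -1.8, -2.4]
gripper_width: 49.3
gripper_force: 20.0
```

>>> send_rows(targets="0 0 0.001 0 0 0 40;0 0 0.001 0 0 0 40;0 0 0.001 0 0 0 40")

```text
time_s: 30.73
ee_pos: [450.6, -313.0, 30.1]
ee_rot: [-180.0, 0.0, -179.9]
force: [0.1, 1.3, 3.6]
gripper_width: 49.3
gripper_force: 20.0
```

Contact. Release, lift, back away and check.

>>> send_rows(targets="0 0 0 0 0 0 78;0 0 0 0 0 0 78;0 0 0 0 0 0 78;0 0 -0.02 0 0 0 78;0 0 -0.055 0 0 0 78;0 0 -0.09 0 0 0 78;0 0 -0.125 0 0 0 78;0.02 0.03 -0.16 0 0 0 78;0.04 0.06 -0.19 0 0 0 78;0.06 0.09 -0.2 0 0 0 78;0.07 0.12 -0.2 0 0 0 78;0.07 0.15 -0.2 0 0 0 78")

```text
time_s: 31.73
ee_pos: [377.8, -161.3, 230.9]
ee_rot: [-180.0, 0.1, 180.0]
force: [0.1, 0.1, -0.2]
gripper_width: 71.0
gripper_force: 0.0
```

>>> send_rows(targets="0 0.03 0 0 0 0 78;0 0.06 0 0 0 0 78;0 0.09 0 0 0 0 78;0 0.09 0 0 0 0 78;0 0.09 0 0 0 0 78;0 0.09 0 0 0 0 78")

```text
time_s: 32.23
ee_pos: [380.1, -73.3, 229.5]
ee_rot: [-180.0, 0.0, -179.9]
force: [0.8, 1.0, 0.5]
gripper_width: 71.2
gripper_force: 0.0
```

```bash
python3 - <<'E'
from tr import *
rings=[(480,292,25,60),(554.5,273,12.5,89),(526.5,-299.5,12.5,89),(602,-286.5,25,60),(450.5,-312.5,25,60)]
for n in("top","scene"): draw(n,f"pics/{n}9.png",[G,W],rings)
b=cv2.imread("pics/top9.png"); c=cv2.imread("pics/scene9.png")
x=cv2.hconcat([b[140:300,85:185],b[140:300,390:490]]); y=cv2.hconcat([c[130:290,85:185],c[130:290,370:470]])
cv2.imwrite("pics/f.png",cv2.resize(cv2.hconcat([x,y]),None,fx=2,fy=2,interpolation=cv2.INTER_CUBIC))
E
```

```text
(no output)
```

View pics/f.png

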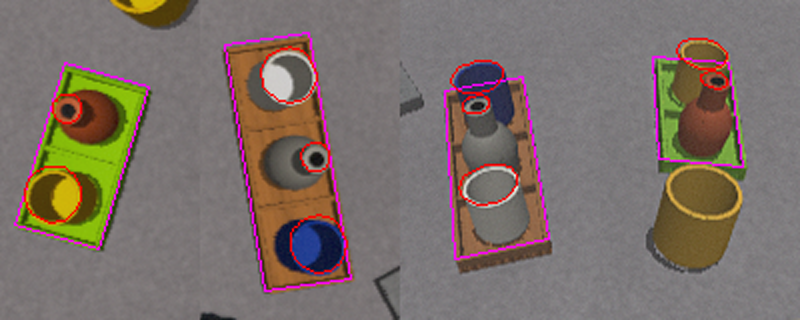

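View pics/scene9.png

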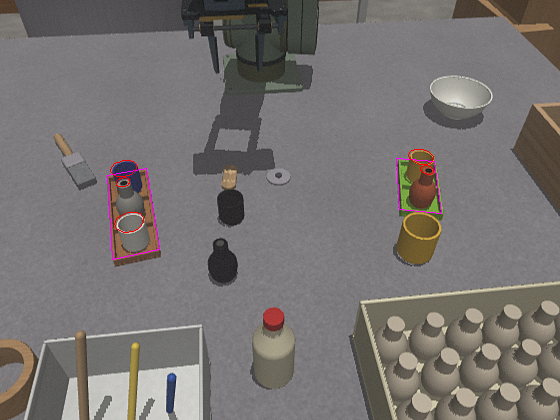

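All five pieces stand upright and centred in their compartments, with the rings on the rims in both views. The black pair hasn't moved, so I'm handing in.

```bash
python3 -c "
from workcell import env
print(env.job_done())"
```

```text
the job is handed in; nothing more can be done
None
```

The job is handed in: both gift sets are upright and centred in their tray compartments in the final camera views, and the black flask and cup were not moved; no pass/fail verdict was returned.

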